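# Make up two food-lab sampling kits

### The job

Make up the two sampling kits from the stock on the white board. The surface kit goes in the shallow steel tray: the steel frame flat, squared up with the tray in the middle of the wide bay, the round dish flat inside the frame's window, and the swab tube lengthwise in the middle of the narrow bay. The liquid kit goes on the free turntable: stand the wide jar centred on the round mark and the bottle centred on the square mark, keeping both upright on the way and without turning the turntable, and leave the small jar alone.

Things in the scene. Friction and masses are not known exactly. Their poses are not given: they have to be found in the camera images.
- frame: Square flat sampling frame of dark steel, 90 x 90 mm outside with a 66 x 66 mm square window; its four bars are 12 mm wide and 6 mm thick. 90 g. Lies flat on the white board at the start. Origin at the centre of the window on the underside, z up, x and y parallel to the bars (bar centre lines 39 mm from the origin). All the stock stands on the fixed white cutting board, whose top is 12 mm above the work surface.
- tube: Capped swab tube lying down, clear plastic with a black square cap at one end and a thin square black foot at the other, both 18 x 18 mm, so that it does not roll; 100 mm long, round barrel 15 mm diameter between x = -44 and +24 mm, 30 g. Origin at mid-length on the underside (barrel axis 9 mm above), x along the tube towards the cap, z up.
- dish: Small closed round dish with a grey lid, 50 mm diameter (lid; the white lower part 47 mm, lid skirt begins 8 mm up) and 20 mm high, 40 g. Origin at the centre of its underside, z up.
- wide_jar: Wide filled jar, clear glass with a dark metal lid, 58 mm diameter, 46 mm high, about 160 g (varies). Origin at the centre of its underside, z up.
- bottle: Amber glass bottle with narrow neck and black cap; round body 36 mm diameter up to 46 mm, then a shoulder and a 23 mm cap, 74 mm high in all, about 90 g (varies). Origin at the centre of its underside, z up.
- small_jar: Small jar of the same make as the wide one but only 36 mm diameter and 40 mm high; it belongs to neither kit and stays where it stands. Origin at the centre of its underside, z up.
- tray: Fixed shallow rectangular steel tray, 230 mm (its x) by 150 mm (its y), rim 14 mm high, walls 4 mm, floor 3 mm thick. A low dark rib across it (parallel to its y, 4 mm wide at x = +30 mm, as high as the rim) parts it into a wide bay, inside 139 x 142 mm with its centre at x = -41.5 mm, y = 0, and a narrow bay, inside 79 x 142 mm with its centre at x = +71.5 mm, y = 0. Origin at the centre of the tray's underside, on the work surface, z up.
- round_mark: Round mark, a white disc with a black rim, 66 mm diameter, flat on top of the grey turntable. The turntable is a disc 210 mm in diameter, its top 32 mm above the work surface, that turns freely (very little friction) about a vertical axis; the mark's centre lies 68 mm from that axis. Origin at the centre of the mark on the turntable's top, z up; the turntable's axis lies 68 mm along the mark's -x.
- square_mark: Square mark, white with a black border, 48 x 48 mm, flat on top of the same turntable, 68 mm from its axis and 130 degrees anticlockwise from the round mark. Origin at the centre of the mark on the turntable's top, z up; the turntable's axis lies 68 mm along the mark's -x.
Not all that is in view belongs to the job. What is meant by the bottle is not purple, and is the larger of those in its own colour.

How it is judged:
At the end, for the whole second after the job is handed in: Frame within 15 mm of wide bay centre (per axis), 0.2 rad of square; dish in its window, 12 mm; tube in narrow bay, 15 mm across, 18 along, 0.2 rad; jar and bottle upright, 12 mm from their marks; turntable within 14 mm at the mark, small jar 20 mm, of the start. Flat, at rest, released (x of frame in the frame of tray between -0.0565 and -0.0265 m and y of frame in the frame of tray between -0.015 and 0.015 m and z of frame in the frame of tray between 0 and 0.006 m and angle between frame's own z axis and vertical below 0.06 rad and (angle between the x axis of frame and the x axis of tray, either way round below 0.2 rad or angle between the x axis of frame and the y axis of tray, either way round below 0.2 rad) and horizontal distance between dish and frame below 0.012 m and z of dish in the frame of tray between 0 and 0.006 m and angle between each of dish, wide_jar, bottle, small_jar's own z axis and vertical below 0.08 rad and x of tube in the frame of tray between 0.0565 and 0.0865 m and y of tube in the frame of tray between -0.018 and 0.018 m and z of tube in the frame of tray between -0.001 and 0.007 m and angle between the x axis of tube and the y axis of tray, either way round below 0.2 rad and horizontal distance between wide_jar and round_mark below 0.012 m and z of wide_jar in the frame of round_mark between -0.004 and 0.004 m and horizontal distance between bottle and square_mark below 0.012 m and z of bottle in the frame of square_mark between -0.004 and 0.004 m and distance of small_jar from where it was at the start of the episode below 0.02 m and distance of round_mark from where it was at the start of the episode below 0.014 m and linear speed of each of frame, tube, dish, wide_jar, bottle below 0.02 m/s); the robot touches nothing.
It fails at once if the wide jar is tipped more than 30 degrees (angle between wide_jar's own z axis and vertical above 0.52 rad).
It fails at once if the bottle is tipped more than 30 degrees (angle between bottle's own z axis and vertical above 0.52 rad).
It fails at once if the small jar is shifted more than 20 mm (distance of small_jar from where it was at the start of the episode above 0.02 m).
It fails at once if the turntable is turned more than about 12 degrees from its starting position (a mark shifted more than 14 mm) (distance of round_mark from where it was at the start of the episode above 0.014 m).
It also fails if it takes over 112 s, if anything falls off the work surface, if the arm or the gripper's body presses on something with over 40 N, if the wrist force passes 120 N, or if a joint passes its speed limit or range.

### The arm

A 6-joint arm with a two-finger parallel gripper is mounted at the origin on the work surface. World frame = base frame: x ahead of the robot, y to its left, z up, the work surface at z = 0. Lengths are in m, angles in rad, forces in N, time in s.
With the tool pointing down it reaches from about 0.35 to 0.975 m from the base axis. Payload 4.9 kg.
Tool frame: the origin (TCP) lies at the very end of the fingers, on their centre line; the grasp point (between the pads) lies 19 mm behind it; z points along the fingers, y is the line along which they close (so a half turn about z gives the same grasp; the last joint's range is limited). The gripper opens to 85 mm and grips with 20 to 120 N. Pads are 22 mm wide; open, the fingers measure 114 mm over their backs; the gripper's body (76 mm by 85 mm) begins 54 mm behind the grasp point. The pads swing forward as they close: fully open they stand 13 mm farther back than shut.
Start: joints at [1.21, 0.053, 1.613, -0, 1.476, -0.119], TCP at [0.15, 0.607, 0.231] pointing down, gripper open.
Joint ranges: [-3.01, 3.01], [-1.01, 2.22], [0.06, 2.58], [-1.02, 4.17], [0.09, 2.62], [-3.14, 3.14]. Speed limits (rad/s): [2.57, 2.57, 3.14, 3.14, 3.14, 3.14].

### API

Orientations are given as a rotation vector (axis times angle).
In Python, from station import ctrl gives the robot as it stands.
- The arm moves only by the shell command python3 -m crank 'ROWS' [OPENING] [FORCE]. ROWS is text: rows parted by semicolons, each of 4 numbers parted by spaces: the shift along the world's x, y, z in units of 0.5 m (1.0 is 0.5 m), then the turn about the world's z in units of 90 degrees (1.0 is 90 degrees). In form: x y z turn; .... A call has exactly 5 rows; each row shifts and turns the commanded pose from where the row before left it; what a row does not reach is not made up. A row lasts 1/12 s, in which the tool goes at most 41.7 mm and 7.16 degrees, less where a joint would pass 70% of its speed; a pose out of reach is approached as far as the arm can. A call with a number of a shift or a turn outside -1 to 1 is refused whole. A call with a gripper value outside its range is refused whole. OPENING is the opening in per cent of the stroke, from 0 (shut) to 100 (fully open), set as the call begins (- or left out, the last holds). The fingers move at their own pace and stop on an object; FORCE is the grip in N (left out, the last holds). Time passes only in rows, so rows that do not move let the fingers close, or fill a call up. It gives the time, the measured TCP pose, the force, the opening and the grip force at its end, in the units of the state.
- ctrl.get_obs(): the state, without advancing time (a new reading comes with each control period).
- ctrl.get_image(name): name is "scene" or "side" or "wrist"; returns (picture, depth): 480x640x3 uint8, red, green, blue; 480x640 float32, m along the optical axis (not along the pixel's ray), 0 where there is no reading.
- ctrl.get_calibration(name): a dict with "fx", "fy", "cx", "cy" (pixels), "extrinsics" (4x4, takes a point from world to camera coordinates). Camera axes: x right, y down, z forward; pixel columns grow to the right and rows downward; lengths in m; the calibration is good to about 2 mm. A picture is of the moment at which its call begins: read the wrist's pose just before it. get_calibration takes no time and is no camera call; for the wrist camera it gives the pose at the moment of the call.
- ctrl.finish_job(): hands the job in; it is judged then, once.
The state is a dict: "t": time; "q": joint angles; "dq": joint speeds; "effort": joint torques, N m; "tool_pos": TCP position; "tool_rot": TCP orientation; "contact_force": force on the tool from outside, world axes, zero at the start; "wrist_torque": the same for the moment, N m; "opening": finger opening in m; "grip_force": force on a finger pad.
Only numpy, scipy, OpenCV 4.12 (cv2) and the standard library are available. Lean on these libraries where they do the work, as an engineer would, in place of code of your own. Each camera call takes 0.05 s, during which the arm holds its last target. There are 200 camera calls.

## Working session

There is one attempt and no reset: what is moved stays moved. The work goes in short steps, Python scripts to look and compute and a shell command to move; the robot and the scene stay as the last step left them, time stands still between calls to the robot, and variables do not carry over. Pictures are saved under pics/ and viewed, at most 14 in all, crops included, and the job is handed in when it is done.

```bash
ls; mkdir -p pics
python3 - <<'E'
from station import ctrl
import cv2,numpy as np
for n in("scene","side"):
    im,d=ctrl.get_image(n); cv2.imwrite(f"pics/{n}0.png",im[:,:,::-1]); np.save(f"pics/{n}0.npy",d); cv2.imwrite
    c=ctrl.get_calibration(n); print(n,c["fx"],c["cx"],c["cy"],np.round(c["extrinsics"],3).tolist())
print(ctrl.get_obs())
E
```

```text
pics
scene 513.8230270847015 315.96538447437143 240.36134878634323 [[-0.242, 0.97, 0.001, 0.117], [0.789, 0.198, -0.582, -0.439], [-0.565, -0.139, -0.814, 1.257], [0.0, 0.0, 0.0, 1.0]]
side 521.6089928817677 322.26246595561855 244.92380220260796 [[-0.969, -0.245, 0.019, 0.573], [-0.162, 0.58, -0.798, 0.148], [0.184, -0.777, -0.602, 0.909], [0.0, 0.0, 0.0, 1.0]]
{'t': 0.1, 'q': array([ 1.21000943e+00,  5.32670296e-02,  1.61413763e+00, -1.99352145e-05,
        1.47600675e+00, -1.19010584e-01]), 'dq': array([ 1.98353415e-05, -1.33280819e-03, -3.75279496e-03, -9.65566503e-04,
       -5.61300000e-05,  1.19851869e-04]), 'effort': array([-1.22258066e-04, -3.94902313e+01, -3.71362889e+01, -1.46731750e-04,
        3.96800169e-03,  7.21631437e-06]), 'tool_pos': array([0.1494555 , 0.60629319, 0.23021211]), 'tool_rot': array([-3.78804093e-01, -3.11825434e+00,  2.78212266e-03]), 'contact_force': array([-0.04528137,  0.06060135, -0.149877  ]), 'wrist_torque': array([-0.06270078, -0.01022373,  0.00757794]), 'grip_force': 0.0, 'opening': 0.08537068524817402}
```

View pics/scene0.png

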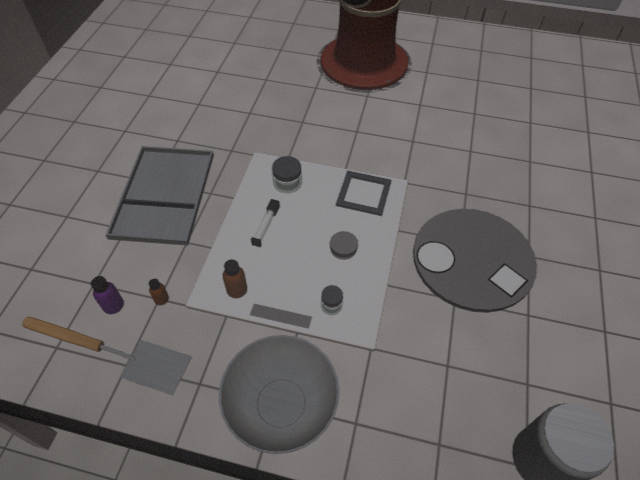

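View pics/side0.png

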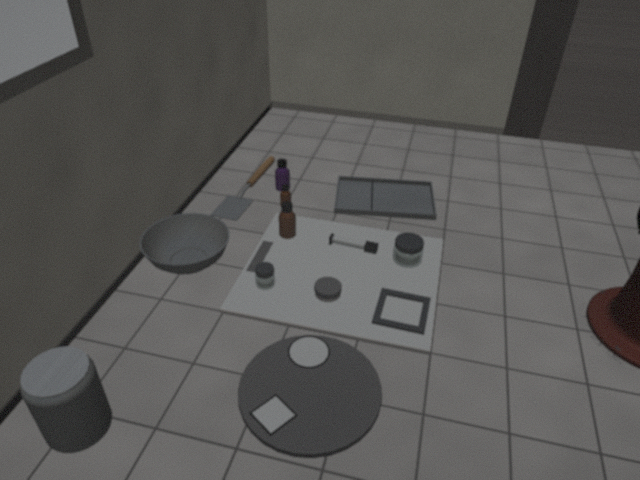

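Candidates in the scene view:
- **Bottle:** large amber (235,279) on the board, small amber (158,292), purple (107,296). I choose (235,279).
- **Jars:** wide jar (287,172), small jar (332,298), which stays put.
- **Dish:** (343,243), not the bowl at (280,392) and not the canister at (565,445).
- **Frame:** (364,192).
- **Tube:** (265,222), not the grey strip at (281,316).
- **Tray:** (162,195).
- **Marks:** round (436,257), square (508,280).

```bash
cat > h.py <<'E'
import numpy as np, cv2
from station import ctrl
def ray(c,uv):
    E=np.array(c["extrinsics"]);R=E[:3,:3];o=-R.T@E[:3,3]
    uv=np.atleast_2d(np.array(uv,float)); d=np.c_[(uv[:,0]-c["cx"])/c["fx"],(uv[:,1]-c["cy"])/c["fy"],np.ones(len(uv))]@R
    return o,d
def onz(c,uv,z):
    o,d=ray(c,uv); return o+d*((z-o[2])/d[:,2])[:,None]
def proj(c,P):
    E=np.array(c["extrinsics"]); p=np.atleast_2d(P)@E[:3,:3].T+E[:3,3]
    return np.c_[p[:,0]/p[:,2]*c["fx"]+c["cx"],p[:,1]/p[:,2]*c["fy"]+c["cy"]]
def comps(m,lo=60,hi=1e9):
    m=(m>0).astype(np.uint8); cs,_=cv2.findContours(m,cv2.RETR_EXTERNAL,cv2.CHAIN_APPROX_NONE)
    return [c for c in cs if lo<cv2.contourArea(c)<hi]
E
python3 - <<'E'
from h import *
im=cv2.imread("pics/scene0.png"); g=cv2.cvtColor(im,cv2.COLOR_BGR2GRAY); c=ctrl.get_calibration("scene")
poly=np.array([[252,150],[412,178],[378,342],[188,308]])
b=np.zeros_like(g); cv2.fillPoly(b,[poly],255)
print("board grey",g[230,300],g[200,340], "tray",g[180,170],g[215,160],g[152,180],"tile",g[120,250],g[330,200],"tt",g[235,470],"mark",g[257,436])
for k in comps((g<85)&(b>0),40):
    x,y,w,h=cv2.boundingRect(k); r=cv2.minAreaRect(k)
    print("dark",(x,y,w,h),np.round(r[0]),np.round(r[1]),"xy@z12",np.round(onz(c,r[0],.012)[0,:2],3), np.round(onz(c,cv2.boxPoints(r),.018)[:,:2],3).tolist())
cl=cv2.resize(cv2.convertScaleAbs(im[130:320,90:550],alpha=1.7,beta=0),None,fx=1.7,fy=1.7,interpolation=cv2.INTER_CUBIC); cv2.imwrite("pics/crop1.png",cl)
E
```

```text
board grey 144 60 tray 90 92 62 tile 120 120 tt 76 mark 142
dark (251, 304, 60, 23) [281. 315.] [59. 11.] xy@z12 [ 0.72  -0.001] [[0.733, -0.047], [0.714, -0.05], [0.714, 0.048], [0.733, 0.049]]
dark (322, 285, 21, 23) [332. 296.] [20. 22.] xy@z12 [0.665 0.073] [[0.692, 0.062], [0.652, 0.053], [0.644, 0.085], [0.684, 0.094]]
dark (223, 260, 24, 38) [234. 278.] [38. 22.] xy@z12 [ 0.672 -0.098] [[0.649, -0.132], [0.632, -0.099], [0.701, -0.062], [0.717, -0.094]]
dark (251, 237, 10, 10) [256. 242.] [11.  8.] xy@z12 [ 0.59  -0.086] [[0.601, -0.093], [0.585, -0.095], [0.586, -0.075], [0.602, -0.073]]
dark (330, 232, 28, 27) [344. 245.] [26. 27.] xy@z12 [0.558 0.07 ] [[0.54, 0.04], [0.528, 0.088], [0.584, 0.099], [0.595, 0.053]]
dark (267, 199, 13, 17) [273. 207.] [11. 15.] xy@z12 [ 0.504 -0.079] [[0.522, -0.089], [0.488, -0.087], [0.495, -0.066], [0.528, -0.069]]
dark (276, 179, 23, 11) [287. 185.] [ 9. 22.] xy@z12 [ 0.444 -0.068] [[0.445, -0.09], [0.429, -0.05], [0.452, -0.042], [0.468, -0.082]]
dark (336, 171, 55, 45) [363. 192.] [48. 37.] xy@z12 [0.427 0.08 ] [[0.477, 0.036], [0.381, 0.032], [0.387, 0.127], [0.481, 0.126]]
dark (272, 156, 29, 26) [286. 168.] [25. 28.] xy@z12 [ 0.403 -0.082] [[0.382, -0.117], [0.368, -0.062], [0.434, -0.045], [0.447, -0.098]]
```

View pics/crop1.png

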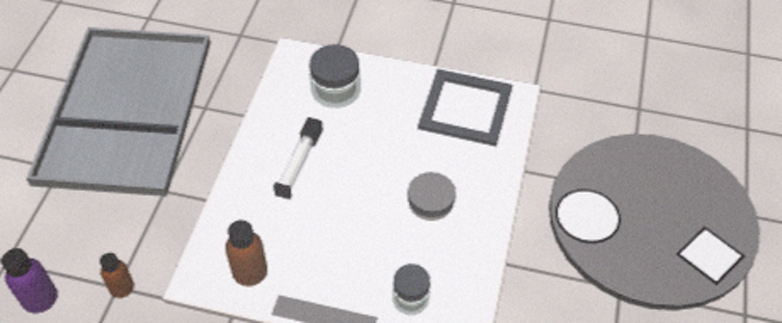

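The crop confirms the choice: the large amber bottle is at crop (247,255), the small amber at (117,277) and the purple at (30,285). The dish, jars, frame and marks are clear too. Next: the tray, the marks and finer object positions.

Run:
```python
from h import *
S={n:(cv2.GaussianBlur(cv2.cvtColor(cv2.imread(f"pics/{n}0.png"),cv2.COLOR_BGR2GRAY),(3,3),0),ctrl.get_calibration(n)) for n in("scene","side")}
def at(m,box,lo=60):
    x0,y0,x1,y1=box; z=np.zeros(m.shape,np.uint8); z[y0:y1,x0:x1]=m[y0:y1,x0:x1]; return max(comps(z,lo),key=cv2.contourArea)
def quad(k):
    e=.02*cv2.arcLength(k,True); h=cv2.convexHull(k); return cv2.approxPolyDP(h,e*1.2,True)[:,0]
for n,tb,rm,sq,fr in(("scene",(100,138,225,250),(415,238,458,275),(485,258,530,300),(330,165,398,220)),("side",(325,170,445,225),(282,330,336,372),(245,388,302,438),(368,282,436,338))):
    g,c=S[n]
    k=at(g<(105 if n=="scene" else 95),tb); q=quad(k); print(n,"tray px",q.tolist()); P=onz(c,q,.014); print(np.round(P[:,:2],3).tolist(),"lens",np.round(np.linalg.norm(P-np.roll(P,-1,0),axis=1),3),"c",P.mean(0).round(4))
    for nm,bx in(("round",rm),("square",sq)):
        k=at(g>112,bx)[:,0]; P=onz(c,k,.032); 
        (cx,cy),wh,a=cv2.minAreaRect((P[:,:2]*1000).astype(np.float32)); print(nm,round(cx,1),round(cy,1),np.round(wh,1),round(a,1))
    k=at(g<85,fr); P=onz(c,k[:,0],.018); (cx,cy),wh,a=cv2.minAreaRect((P[:,:2]*1000).astype(np.float32)); print("frame",round(cx,1),round(cy,1),np.round(wh,1),round(a,1))
```

```text
scene tray px [[224, 149], [209, 248], [113, 249], [119, 138]]
[[0.383, -0.221], [0.624, -0.161], [0.668, -0.326], [0.406, -0.446]] lens [0.249 0.171 0.288 0.226] c [ 0.52   -0.2885  0.014 ]
round 556.7 230.3 [55.9 57.4] 14.1
square 574.2 352.6 [39.5 39.9] 57.5
frame 431.4 81.4 [88.4 92.6] 87.9
side tray px [[431, 182], [435, 220], [332, 219], [339, 176], [404, 170]]
[[0.414, -0.385], [0.392, -0.22], [0.61, -0.163], [0.637, -0.352], [0.486, -0.427]] lens [0.166 0.226 0.191 0.17  0.083] c [ 0.5079 -0.3095  0.014 ]
round 556.0 229.7 [54.6 55.1] 51.5
square 573.4 351.5 [39.  38.8] 57.6
frame 427.5 84.5 [93.9 88.3] 88.1
```

```bash
python3 -m crank '0.036 -0.068 0.008 0.03;0.036 -0.068 0.008 0.03;0.036 -0.068 0.008 0.03;0.036 -0.068 0.008 0.03;0.036 -0.068 0.008 0.015' 45 60
python3 -m crank '0.036 -0.068 0.008 0;0.036 -0.068 0.008 0;0.036 -0.068 0.008 0;0.036 -0.068 0.008 0;0.036 -0.068 0.008 0'
python3 -m crank '0.036 -0.068 0.008 0;0.036 -0.068 0.008 0;0.036 -0.068 0.008 0;0.036 -0.068 0.008 0;0.036 -0.068 0.008 0'
python3 - <<'E'
from h import *
print(ctrl.get_obs()["tool_pos"],ctrl.get_obs()["tool_rot"])
c=ctrl.get_calibration("wrist"); im,d=ctrl.get_image("wrist"); cv2.imwrite("pics/w1.png",cv2.convertScaleAbs(im[:,:,::-1],alpha=1.6)); 
o,dd=ray(c,[[320,240]]); print(c["fx"],o,dd)
E
```

```text
t: 0.52
tool_pos: [0.2398, 0.435, 0.2508]
tool_rot: [-0.042, -3.141, 0.001]
contact_force: [0.9, -0.0, 0.3]
opening: 0.0387
grip_force: 0.0
t: 0.93
tool_pos: [0.3298, 0.2651, 0.2711]
tool_rot: [-0.046, -3.141, 0.0]
contact_force: [1.2, 0.7, 0.6]
opening: 0.0381
grip_force: 0.0
t: 1.35
tool_pos: [0.4199, 0.0949, 0.2912]
tool_rot: [0.047, 3.141, 0.0]
contact_force: [-0.1, 1.0, -0.0]
opening: 0.0386
grip_force: 0.0
[0.41986598 0.09491231 0.29121914] [4.70216145e-02 3.14112642e+00 1.53544996e-04]
338.4774568528922 [0.3483036  0.09657531 0.43547593] [[ 0.2749814  -0.01647274 -0.96134371]]
```

View pics/w1.png

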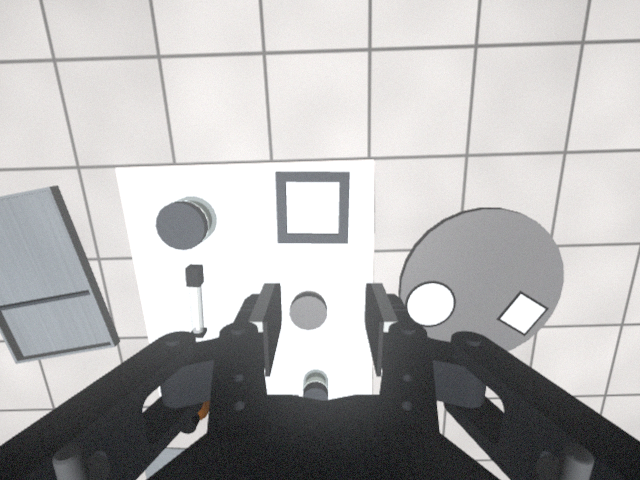

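The wrist view shows the frame (313,207), wide jar lid (182,225), dish (308,311), tube cap (195,275) to foot (199,332), and marks (430,303) and (523,313). I'll measure from this picture.

Run:
```python
from h import *
c=ctrl.get_calibration("wrist"); g=cv2.GaussianBlur(cv2.cvtColor(cv2.imread("pics/w1.png"),cv2.COLOR_BGR2GRAY),(3,3),0)
def at(m,box):
    x0,y0,x1,y1=box; z=np.zeros(m.shape,np.uint8); z[y0:y1,x0:x1]=m[y0:y1,x0:x1]; return max(comps(z,20),key=cv2.contourArea)
def rep(n,m,box,z):
    k=at(m,box)[:,0]; P=(onz(c,k,z)[:,:2]*1000).astype(np.float32); (x,y),wh,a=cv2.minAreaRect(P); print(n,round(x,1),round(y,1),np.round(wh,1),round(a,1),"circ",np.round(cv2.minEnclosingCircle(P)[0],1))
rep("frame",g<150,(265,163,360,252),.018)
rep("widejar lid",g<95,(150,195,215,255),.058)
rep("dish",g<170,(285,285,332,335),.032)
rep("cap",g<110,(180,260,208,290),.030); rep("foot",g<110,(185,325,210,340),.030)
rep("round",g>200,(400,275,462,330),.032); rep("square",g>200,(495,285,550,340),.032)
```

```text
frame 429.3 74.4 [88.1 88.7] 87.7 circ [429.1  74.4]Traceback (most recent call last):
  File "<stdin>", line 8, in <module>
  File "<stdin>", line 6, in rep
  File "<stdin>", line 4, in at
ValueError: max() iterable argument is empty
```

```bash
cat >> h.py <<'E'
def at(m,box):
    x0,y0,x1,y1=box; z=np.zeros(m.shape,np.uint8); z[y0:y1,x0:x1]=m[y0:y1,x0:x1]; k=comps(z,12); return max(k,key=cv2.contourArea) if k else None
def rep(c,n,m,box,z):
    k=at(m,box)
    if k is None: print(n,"none"); return
    P=(onz(c,k[:,0],z)[:,:2]*1000).astype(np.float32); (x,y),wh,a=cv2.minAreaRect(P); print(n,round(x,1),round(y,1),np.round(wh,1),round(a,1),"circ",np.round(cv2.minEnclosingCircle(P)[0],1),cv2.boundingRect(k))
def shot(name,gain=1.6):
    c=ctrl.get_calibration("wrist"); im,d=ctrl.get_image("wrist"); b=cv2.convertScaleAbs(im[:,:,::-1],alpha=gain); cv2.imwrite(f"pics/{name}.png",b)
    return c,cv2.GaussianBlur(cv2.cvtColor(b,cv2.COLOR_BGR2GRAY),(3,3),0)
E
python3 - <<'E'
from h import *
c,g=shot("w2"); print(ctrl.get_obs()["tool_pos"])
print(g[225,182],g[311,308],g[207,280],g[275,195],g[303,430])
rep(c,"frame",g<150,(262,160,363,255),.018)
rep(c,"widejar lid",g<110,(150,195,215,255),.058)
rep(c,"dish",g<190,(285,285,332,335),.032)
rep(c,"cap",g<130,(178,260,210,292),.030); rep(c,"foot",g<130,(183,322,212,340),.030)
rep(c,"round",g>200,(400,275,462,330),.032); rep(c,"square",g>200,(495,285,550,340),.032)
E
```

```text
[0.42126528 0.09264331 0.29148053]
127 172 251 105 255
frame 425.8 81.1 [87.8 88.3] 88.0 circ [426.2  81.2] (282, 169, 72, 71)
widejar lid 422.8 -47.1 [37.   8.8] 30.1 circ [425. -51.] (191, 201, 22, 28)
dish 559.3 70.4 [46.4 52.4] 88.1 circ [559.4  70.6] (296, 289, 36, 37)
cap 506.8 -73.6 [20.5 27.7] 87.7 circ [506.8 -73.5] (192, 263, 17, 21)
foot 597.0 -102.1 [15.4 10.8] 88.1 circ [ 597.8 -102.3] (183, 332, 12, 8)
round 555.7 231.2 [58.9 58.3] 43.7 circ [555.5 231. ] (413, 280, 46, 42)
square 572.7 354.0 [41.5 41.5] 57.1 circ [572.6 354.1] (508, 291, 42, 38)
```

```bash
python3 -m crank '0.016 0.056 0 0;0 0 -0.08 0;0 0 -0.08 0;0 0 -0.08 0;0 0 -0.08 0'
python3 -m crank '0 0 -0.08 0;0 0 -0.04 0;0 0 -0.02 0;0 0 0 0;0 0 0 0'
python3 - <<'E'
from h import *
c,g=shot("w3"); print(ctrl.get_obs()["tool_pos"],ctrl.get_obs()["contact_force"])
E
```

```text
t: 1.87
tool_pos: [0.4269, 0.1256, 0.1294]
tool_rot: [0.045, 3.141, 0.001]
contact_force: [1.3, -0.5, -0.1]
opening: 0.0382
grip_force: 0.0
t: 2.28
tool_pos: [0.428, 0.1252, 0.062]
tool_rot: [0.046, 3.141, 0.0]
contact_force: [0.6, 0.7, 0.2]
opening: 0.0386
grip_force: 0.0
[0.42897959 0.1252453  0.06311889] [-0.37112109  0.04357898  0.11545655]
```

View pics/w3.png

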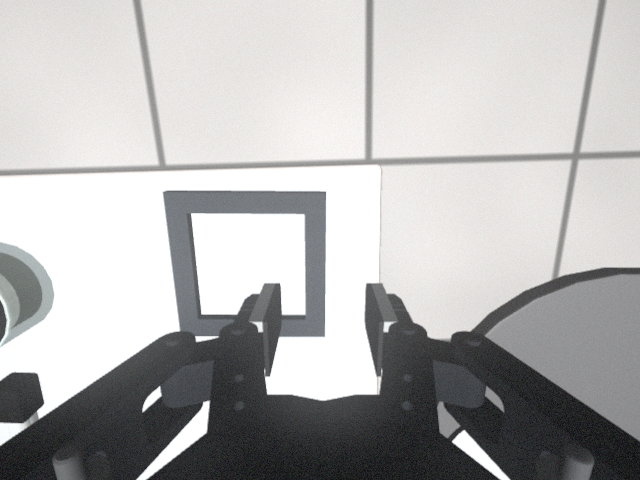

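Run:
```python
from h import *
c=ctrl.get_calibration("wrist"); g=cv2.GaussianBlur(cv2.cvtColor(cv2.imread("pics/w3.png"),cv2.COLOR_BGR2GRAY),(3,3),0); print(ctrl.get_obs()["tool_pos"])
m=g>170; rep(c,"window far part",m,(180,205,312,300),.018)
k=at(g<150,(150,180,340,262)); P=onz(c,k[:,0],.018); print(P.min(0),P.max(0))
print("outer corners",onz(c,[[164,192],[326,192],[326,336]],.018).round(4).tolist(),"inner", onz(c,[[305,213],[305,315],[190,213]],.018).round(4).tolist())
```

```text
[0.42897959 0.1252453  0.06311889]
window far part 421.3 82.0 [65.2 53.6] 88.3 circ [421.5  81.9] (191, 213, 115, 87)
[0.38076161 0.0356204  0.018     ] [0.42472064 0.12731902 0.018     ]
outer corners [[0.3813, 0.0374, 0.018], [0.3839, 0.1279, 0.018], [0.4751, 0.1255, 0.018]] inner [[0.3955, 0.1156, 0.018], [0.46, 0.1128, 0.018], [0.3936, 0.0503, 0.018]]
```

```bash
python3 -m crank '0 -0.009 -0.05 0;0 0 -0.03 0;0 0 -0.019 0;0 0 0 0;0 0 0 0'
python3 -m crank '0 0 0 0;0 0 0 0;0 0 0 0;0 0 0 0;0 0 0 0' 0 60
python3 -m crank '0 0 0 0;0 0 0 0;0 0 0.01 0;0 0 0.02 0;0 0 0.04 0'
```

```text
t: 2.75
tool_pos: [0.4286, 0.1205, 0.013]
tool_rot: [0.047, 3.14, 0.0]
contact_force: [-0.3, 0.3, 0.2]
opening: 0.0385
grip_force: 0.0
t: 3.17
tool_pos: [0.429, 0.1206, 0.0135]
tool_rot: [0.047, 3.139, 0.001]
contact_force: [-1.1, 0.1, 7.0]
opening: 0.0092
grip_force: 58.8
t: 3.58
tool_pos: [0.4254, 0.12, 0.0454]
tool_rot: [-0.047, -3.136, 0.001]
contact_force: [-0.3, 0.4, -1.3]
opening: 0.0089
grip_force: 58.7
```

```bash
python3 -m crank '0 0 0.08 0;0 0 0.08 0;0 0 0.08 0;0 -0.05 0.06 0;0 -0.08 0.02 0'
python3 -m crank '0 -0.08 0.01 0.04;0 -0.08 0 0.04;0 -0.08 0 0.04;0 -0.08 0 0.04;0 -0.08 0 0.023'
python3 -m crank '0 -0.06 0 0;0 -0.03 0 0;0 0 0 0;0 0 0 0;0 0 0 0'
python3 - <<'E'
from h import *
c,g=shot("w4"); print(ctrl.get_obs()["tool_pos"],ctrl.get_obs()["contact_force"])
E
```

```text
t: 4.0
tool_pos: [0.4301, 0.0565, 0.2142]
tool_rot: [0.038, 3.13, 0.001]
contact_force: [2.4, -1.7, -0.6]
opening: 0.0093
grip_force: 58.8
t: 4.42
tool_pos: [0.427, -0.1465, 0.2127]
tool_rot: [-0.407, 3.114, -0.001]
contact_force: [0.9, -0.9, -0.6]
opening: 0.0095
grip_force: 58.8
t: 4.83
tool_pos: [0.4275, -0.1889, 0.2119]
tool_rot: [-0.404, 3.115, 0.001]
contact_force: [-0.4, 0.4, -1.6]
opening: 0.0094
grip_force: 58.9
[ 0.42760272 -0.18866721  0.21191252] [ 0.01457101 -0.38788526 -0.25128263]
```

View pics/w4.png

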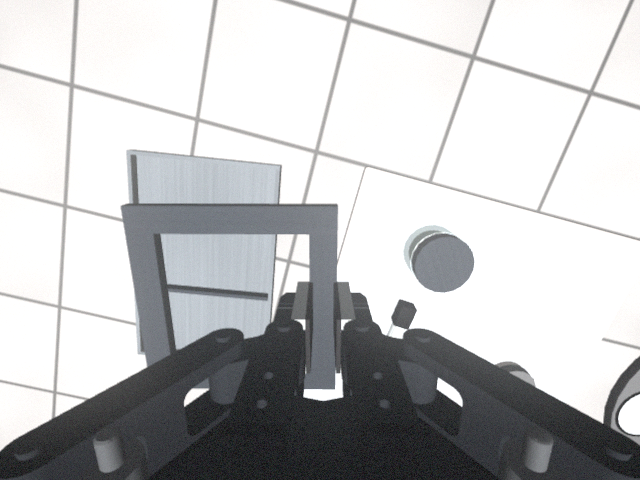

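The frame is held level. In the picture the tray's back corners are at (130,151) and (281,166), and the rib runs (167,288)–(268,297).

Run:
```python
from h import *
c=ctrl.get_calibration("wrist"); P=onz(c,[[130,151],[281,166],[167,288],[268,297],[139,352]],.014)[:,:2]; print(P.round(4).tolist())
a,b,r1,r2,l=P; print("back len",np.linalg.norm(b-a),"yaw of y axis",np.degrees(np.arctan2(*(b-a)[::-1])),"rib",np.degrees(np.arctan2(*(r2-r1)[::-1])))
y=(b-a)/np.linalg.norm(b-a); x=np.array([y[1],-y[0]]); print("rib dist from back (exp 145)",(r1-a)@x,(r2-a)@x)
s=ctrl.get_calibration("scene"); Q=onz(s,[[144,147.6],[212,151.8],[188,242],[107.6,237.6]],.014)[:,:2]; print("scene",Q.round(4).tolist(),Q.mean(0))
for o in((a+b)/2+.115*x,):
    print("tray c",o,"bay",o-.0415*x,"narrow",o+.0715*x,"x",x,"y",y)
```

```text
[[0.4139, -0.3873], [0.39, -0.2413], [0.5497, -0.3328], [0.5319, -0.2235], [0.6386, -0.3534]]
back len 0.14788938838841464 yaw of y axis 99.2921950102033 rib 99.2798046208381
rib dist from back (exp 145) 0.14284957939755163 0.1428735287387918
scene [[0.4192, -0.3824], [0.3964, -0.2418], [0.6209, -0.2027], [0.6471, -0.3474]] [ 0.52090867 -0.29357126]
tray c [ 0.51544881 -0.29574403] bay [ 0.47449339 -0.30244501] narrow [ 0.58601057 -0.28419897] x [0.98687772 0.16146939] y [-0.16146939  0.98687772]
```

```bash
python3 -m crank '0.04 -0.07 0 -0.03;0.04 -0.07 -0.02 -0.027;0.004 -0.011 -0.06 0;0 0 -0.08 0;0 0 -0.08 0'
python3 -m crank '0 0 -0.08 0;0 0 -0.04 0;0 0 0 0;0 0 0 0;0 0 0 0'
python3 - <<'E'
from h import *
print(ctrl.get_obs()["tool_pos"],ctrl.get_obs()["tool_rot"])
E
```

```text
t: 5.3
tool_pos: [0.4712, -0.2652, 0.0921]
tool_rot: [-0.266, 3.127, -0.004]
contact_force: [0.3, -0.9, -0.9]
opening: 0.0093
grip_force: 59.0
t: 5.72
tool_pos: [0.4713, -0.2655, 0.0341]
tool_rot: [-0.266, 3.128, -0.004]
contact_force: [-0.7, -0.3, 0.3]
opening: 0.0094
grip_force: 59.0
[ 0.47127623 -0.26546253  0.03405405] [-0.26567975  3.12769951 -0.00364992]
```

```bash
python3 -m crank '0 0.002 -0.03 0;0 0 -0.015 0;0 0 -0.008 0;0 0 -0.004 0;0 0 0 0'
python3 -m crank '0 0 0 0;0 0 0 0;0 0 0 0;0 0 0 0;0 0 0 0' 27
python3 -m crank '0 0 0.02 0;0 0 0.04 0;0 0 0.08 0;0 0 0.08 0;0 0 0.08 0'
python3 -m crank '0.03 0.08 0.08 0;0.03 0.08 0.02 0;0.03 0.08 0 -0.0;0.03 0.08 0 -0.0;0 0 0 0' 90
python3 -m crank '0 0.02 0 0;0 0 0 0;0 0 0 0;0 0 0 0;0 0 0 0'
python3 - <<'E'
from h import *
c,g=shot("w5"); print(ctrl.get_obs()["tool_pos"],ctrl.get_obs()["contact_force"])
E
```

```text
t: 6.13
tool_pos: [0.4704, -0.2647, 0.0046]
tool_rot: [-0.264, 3.129, -0.002]
contact_force: [0.3, -0.1, -0.7]
opening: 0.009
grip_force: 59.1
t: 6.55
tool_pos: [0.4697, -0.2643, 0.0035]
tool_rot: [-0.264, 3.13, -0.0]
contact_force: [-0.8, -0.6, -0.4]
opening: 0.0228
grip_force: 0.0
t: 6.97
tool_pos: [0.4692, -0.2638, 0.1553]
tool_rot: [0.264, -3.13, -0.001]
contact_force: [0.9, -1.4, 0.1]
opening: 0.023
grip_force: 0.0
t: 7.38
tool_pos: [0.5255, -0.114, 0.1928]
tool_rot: [-0.274, 3.127, 0.003]
contact_force: [-0.5, -1.4, 0.3]
opening: 0.0771
grip_force: 0.0
t: 7.8
tool_pos: [0.5235, -0.1108, 0.1912]
tool_rot: [0.261, -3.13, 0.0]
contact_force: [0.4, -0.2, -0.1]
opening: 0.0764
grip_force: 0.0
[ 0.52354381 -0.11078803  0.19119385] [-0.06479964  0.50449921  0.32142667]
```

View pics/w5.png

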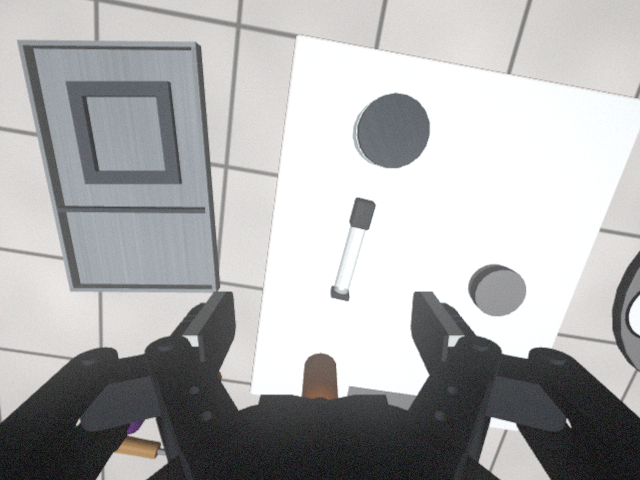

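The frame lies square in the wide bay at (125,133). The tray corners are at (19,42), (200,42), (218,290) and (72,291). The tube (355,245), jar lid (393,130) and dish (497,290) are all clear.

Run:
```python
from h import *
c=ctrl.get_calibration("wrist"); g=cv2.GaussianBlur(cv2.cvtColor(cv2.imread("pics/w5.png"),cv2.COLOR_BGR2GRAY),(3,3),0)
T=onz(c,[[19,42],[200,42],[218,290],[72,291]],.014)[:,:2]; x=(T[2]+T[3]-T[0]-T[1]); x/=np.linalg.norm(x); y=np.array([-x[1],x[0]])
L=np.linalg.norm(T-np.roll(T,-1,0),axis=1); o=T.mean(0); print(T.round(4).tolist(),L,"tray",o,"yaw",np.degrees(np.arctan2(x[1],x[0])),"bay",o-.0415*x,"narrow",o+.0715*x)
F=onz(c,[[66,83],[170,82],[182,183],[86,183]],.009)[:,:2]; f=F.mean(0); print("frame",f,"in tray",(f-o)@x,(f-o)@y, np.degrees(np.arctan2(*(F[3]-F[0])[::-1])))
rep(c,"jar",g<150,(358,90,432,170),.058); rep(c,"dish",g<185,(460,255,532,322),.032)
rep(c,"cap",g<120,(340,190,382,235),.03); rep(c,"foot",g<120,(325,283,355,305),.03)
k=at(g>120,(0,0,1,1)); print("cap px", onz(c,[[364,213]],.03), "foot", onz(c,[[341,291]],.03))
```

```text
[[0.4144, -0.3901], [0.389, -0.239], [0.6145, -0.2052], [0.6407, -0.3538]] [0.15326859 0.22801739 0.15088831 0.22914812] tray [ 0.51465738 -0.29705654] yaw 8.817728544669645 bay [ 0.47364786 -0.30341814] narrow [ 0.58531232 -0.28609619]
frame [ 0.4756138  -0.30263899] in tray -0.039437859376064394 0.00046858105266089667 10.096021297009225
jar 435.2 -70.1 [54.5 54.8] 11.2 circ [434.9 -70.4] (358, 94, 71, 74)
dish 560.1 66.6 [59.2 48.6] 60.5 circ [559.8  66.8] (468, 264, 58, 52)
cap 508.0 -77.2 [17.7 25.5] 86.0 circ [508.4 -77.4] (350, 199, 25, 30)
foot 591.6 -83.3 [18.5  7.7] 74.7 circ [590.4 -83. ] (332, 288, 16, 12)
cap px [[ 0.50742251 -0.07529011  0.03      ]] foot [[ 0.58746648 -0.08204898  0.03      ]]
```

```bash
python3 -m crank '0.015 0.072 0 0;0.015 0.072 0 0;0.015 0.072 0 0;0.015 0.072 0 0;0.012 0.072 -0.02 0' 95
python3 -m crank '0 0 -0.08 0;0 0 -0.08 0;0 0 -0.06 0;0 0 0 0;0 0 0 0'
python3 - <<'E'
from h import *
c,g=shot("w6"); print(ctrl.get_obs()["tool_pos"])
E
```

```text
t: 8.27
tool_pos: [0.5616, 0.071, 0.1836]
tool_rot: [-0.261, 3.126, -0.001]
contact_force: [1.0, 0.3, 1.0]
opening: 0.0811
grip_force: 0.0
t: 8.68
tool_pos: [0.5583, 0.0697, 0.0695]
tool_rot: [0.262, -3.126, -0.001]
contact_force: [0.4, 0.1, 0.6]
opening: 0.0813
grip_force: 0.0
[0.56043525 0.06968882 0.07217652]
```

View pics/w6.png

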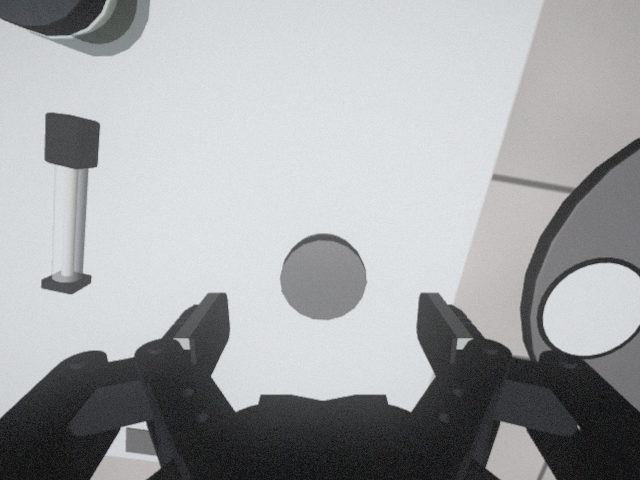

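The dish sits at (323,278), central between the fingers (column 324).

Run:
```python
from h import *
c=ctrl.get_calibration("wrist"); g=cv2.GaussianBlur(cv2.cvtColor(cv2.imread("pics/w6.png"),cv2.COLOR_BGR2GRAY),(3,3),0)
print(g[280,323],g[236,323],g[200,323],ctrl.get_obs()["tool_pos"])
rep(c,"dish top",(g<170)&(g>95),(270,225,375,330),.032)
print(onz(c,[[323,277.5],[55,137],[66,281]],.032)[:,:2])
```

```text
138 90 225 [0.56043525 0.06968882 0.07217652]
dish top 565.2 70.6 [52.1 51.6] 54.0 circ [564.5  70.6] (280, 233, 87, 87)
[[ 0.56442032  0.07037669]
 [ 0.51015155 -0.08058962]
 [ 0.5918263  -0.07810481]]
```

```bash
python3 -m crank '0.006 0.002 -0.05 0;0 0 -0.03 0;0 0 -0.022 0;0 0 0 0;0 0 0 0'
python3 -m crank '0 0 0 0;0 0 0 0;0 0 0 0;0 0 0 0;0 0 0 0' 0 30
python3 -m crank '0 0 0.02 0;0 0 0.04 0;0 0 0.08 0;0 0 0.08 0;0 0 0.04 0'
```

```text
t: 9.15
tool_pos: [0.564, 0.071, 0.0219]
tool_rot: [-0.263, 3.128, -0.0]
contact_force: [0.1, 0.7, 0.6]
opening: 0.0812
grip_force: 0.0
t: 9.57
tool_pos: [0.5641, 0.0713, 0.0222]
tool_rot: [-0.264, 3.128, -0.001]
contact_force: [-0.4, -0.4, 6.5]
opening: 0.0483
grip_force: 30.5
t: 9.98
tool_pos: [0.565, 0.0714, 0.1564]
tool_rot: [-0.264, 3.123, -0.001]
contact_force: [0.7, 1.2, 0.7]
opening: 0.0483
grip_force: 31.2
```

```bash
python3 -m crank '-0.018 -0.07 0.02 0;-0.018 -0.08 0 0;-0.018 -0.08 0 0;-0.018 -0.08 0 0;-0.018 -0.08 0 0'
python3 -m crank '-0.018 -0.08 0 0;-0.018 -0.08 0 0;-0.018 -0.08 0 0;-0.018 -0.08 0 0;-0.018 -0.039 0 0'
python3 -m crank '0 0 -0.06 0;0 0 -0.08 0;0 0 -0.08 0;0 0 0 0;0 0 0 0'
python3 - <<'E'
from h import *
c,g=shot("w7"); print(ctrl.get_obs()["tool_pos"])
E
```

```text
t: 10.4
tool_pos: [0.5171, -0.1251, 0.1611]
tool_rot: [-0.265, 3.129, -0.001]
contact_force: [1.0, 0.1, -1.2]
opening: 0.0481
grip_force: 31.2
t: 10.82
tool_pos: [0.4718, -0.3071, 0.1612]
tool_rot: [-0.259, 3.13, -0.003]
contact_force: [-1.0, -0.2, -0.2]
opening: 0.048
grip_force: 31.3
t: 11.23
tool_pos: [0.471, -0.3016, 0.0482]
tool_rot: [0.264, -3.126, -0.007]
contact_force: [0.3, -0.4, 0.6]
opening: 0.0483
grip_force: 31.4
[ 0.47304357 -0.30323583  0.05123195]
```

View pics/w7.png

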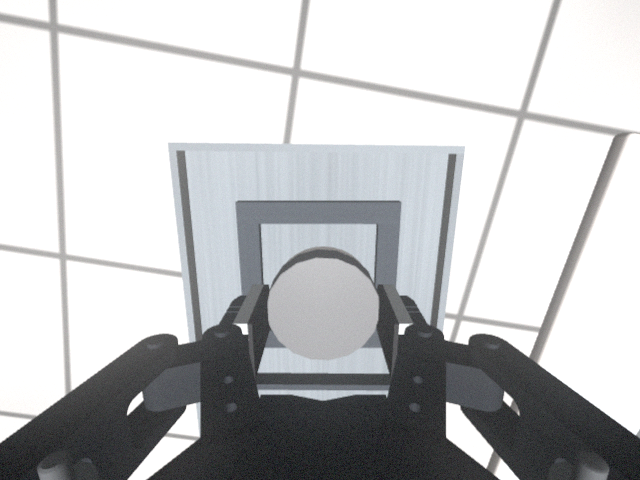

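The dish is held over the frame. The frame's back edge runs (236,202)–(401,202) and the window's back edge (260,223)–(376,223).

Run:
```python
from h import *
c=ctrl.get_calibration("wrist"); P=onz(c,[[236,202],[401,202],[260,223],[376,223]],.009)[:,:2]
for a,b,k in((P[0],P[1],.045),(P[2],P[3],.033)):
    y=(b-a)/np.linalg.norm(b-a); x=np.array([y[1],-y[0]]); print(np.linalg.norm(b-a),"centre",(a+b)/2+k*x)
o=ctrl.get_obs(); print(o["tool_pos"]); print("dish", onz(c,[[324,303]],.0615))
```

```text
0.09163107912397328 centre [ 0.47820935 -0.30488572]
0.06554638736424973 centre [ 0.47822277 -0.30521035]
[ 0.47304357 -0.30323583  0.05123195]
dish [[ 0.46828073 -0.30360884  0.0615    ]]
```

```bash
python3 -m crank '0.015 -0.003 0 0;0 0 -0.03 0;0 0 -0.02 0;0 0 -0.01 0;0 0 0 0'
python3 -m crank '0 0 -0.008 0;0 0 -0.005 0;0 0 0 0;0 0 0 0;0 0 0 0'
```

```text
t: 11.7
tool_pos: [0.4804, -0.3044, 0.0201]
tool_rot: [0.264, -3.13, -0.001]
contact_force: [-0.0, 0.4, -1.2]
opening: 0.0482
grip_force: 31.4
t: 12.12
tool_pos: [0.4805, -0.3048, 0.0141]
tool_rot: [-0.264, 3.13, -0.0]
contact_force: [-0.5, -0.3, -0.4]
opening: 0.0484
grip_force: 31.4
```

```bash
python3 -m crank '0 0 0 0;0 0 0 0;0 0 0 0;0 0 0.02 0;0 0 0.06 0' 72
python3 -m crank '0 0 0.08 0;0 0 0.08 0;0.02 0.04 0.04 0;0.02 0.08 0 -0.07;0.02 0.08 0 -0.075' 50
python3 -m crank '0.02 0.08 0 0;0.02 0.08 0 0;0.02 0.05 0 0;0 0.02 -0.04 0;0 0 -0.04 0'
python3 -m crank '0 0 -0.04 0;0 0 -0.01 0;0 0 0 0;0 0 0 0;0 0 0 0'
python3 - <<'E'
from h import *
c,g=shot("w8"); print(ctrl.get_obs()["tool_pos"],ctrl.get_obs()["tool_rot"])
E
```

```text
t: 12.53
tool_pos: [0.4772, -0.3022, 0.0498]
tool_rot: [0.263, -3.123, -0.011]
contact_force: [0.6, -0.6, -0.3]
opening: 0.0617
grip_force: 0.0
t: 12.95
tool_pos: [0.5118, -0.2066, 0.1581]
tool_rot: [0.1, 3.134, -0.005]
contact_force: [0.7, -0.4, 0.2]
opening: 0.0429
grip_force: 0.0
t: 13.37
tool_pos: [0.542, -0.0888, 0.1162]
tool_rot: [0.081, 3.136, -0.001]
contact_force: [-0.7, -0.1, -1.0]
opening: 0.0428
grip_force: 0.0
t: 13.78
tool_pos: [0.5412, -0.0916, 0.0907]
tool_rot: [0.088, 3.138, -0.001]
contact_force: [-0.9, 0.0, -0.2]
opening: 0.0425
grip_force: 0.0
[ 0.54118841 -0.09164415  0.09070808] [ 8.81100893e-02  3.13748425e+00 -1.31165675e-03]
```

View pics/w8.png

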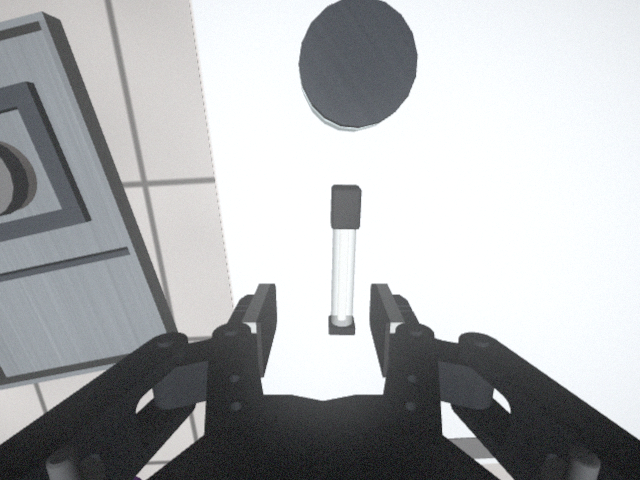

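The tube lies nearly along the tool's x axis, with the cap at (346,207) and foot at (342,326). The dish sits inside the frame on the left.

Run:
```python
from h import *
c=ctrl.get_calibration("wrist"); P=onz(c,[[344.5,230],[342.5,315]],.021)[:,:2]; d=P[0]-P[1]; print(P,np.linalg.norm(d),"yaw",np.degrees(np.arctan2(d[1],d[0])))
print("cap end face edge",onz(c,[[345.5,229]],.03)[:,:2], "foot front bottom",onz(c,[[342,333]],.012)[:,:2]); print(ctrl.get_obs()["tool_pos"])
```

```text
[[ 0.52513894 -0.07716612]
 [ 0.58667574 -0.08090262]] 0.061650135056274515 yaw 176.52527714102297
cap end face edge [[ 0.52218062 -0.07697543]] foot front bottom [[ 0.60649069 -0.08156345]]
[ 0.54118841 -0.09164415  0.09070808]
```

```bash
python3 -m crank '0.008 0.027 0 0;0 0 -0.07 0;0 0 -0.05 0;0 0 -0.02 0;0 0 -0.011 0'
python3 -m crank '0 0 0 0;0 0 0 0;0 0 0 0;0 0 0 0;0 0 0 0' 0 40
python3 -m crank '0 0 0 0;0 0 0 0;0 0 0.02 0;0 0 0.06 0;0 0 0.08 0'
python3 -m crank '0 0 0.08 0;0 0 0.06 0;0 0 0 0;0 0 0 0;0 0 0 0'
```

```text
t: 14.25
tool_pos: [0.5432, -0.0774, 0.0121]
tool_rot: [-0.088, -3.138, -0.001]
contact_force: [0.4, 0.1, 0.8]
opening: 0.0425
grip_force: 0.0
t: 14.67
tool_pos: [0.5455, -0.078, 0.0151]
tool_rot: [0.088, 3.137, -0.001]
contact_force: [0.4, -0.2, 4.2]
opening: 0.0133
grip_force: 39.4
t: 15.08
tool_pos: [0.5406, -0.0765, 0.0904]
tool_rot: [-0.087, -3.132, -0.004]
contact_force: [0.8, -1.1, -0.7]
opening: 0.0131
grip_force: 39.2
t: 15.5
tool_pos: [0.5434, -0.0773, 0.1627]
tool_rot: [-0.087, -3.139, -0.0]
contact_force: [-0.4, 0.9, -0.4]
opening: 0.0135
grip_force: 39.1
```

```bash
python3 -m crank '0.007 -0.034 0 -0.0715;0.007 -0.034 0 -0.0715;0.007 -0.034 0 -0.0715;0.007 -0.034 0 -0.0715;0.007 -0.034 0 -0.0715'
python3 -m crank '0.007 -0.034 0 -0.0715;0.007 -0.034 0 -0.0715;0.007 -0.034 0 -0.0715;0.007 -0.034 0 -0.0715;0.007 -0.034 0 -0.0715'
python3 -m crank '0.007 -0.034 0 -0.0715;0.007 -0.034 0 -0.0715;0 0 -0.06 0;0 0 -0.06 0;0 0 -0.04 0'
python3 -m crank '0 0 0 0;0 0 0 0;0 0 0 0;0 0 0 0;0 0 0 0'
python3 - <<'E'
from h import *
c,g=shot("w9"); o=ctrl.get_obs(); print(o["tool_pos"],o["tool_rot"],o["q"][5])
E
```

```text
t: 15.92
tool_pos: [0.56, -0.1625, 0.1601]
tool_rot: [-0.961, -2.985, -0.001]
contact_force: [0.4, 0.1, 0.1]
opening: 0.0133
grip_force: 39.1
t: 16.33
tool_pos: [0.5776, -0.2475, 0.1599]
tool_rot: [-1.751, -2.602, 0.001]
contact_force: [0.3, 0.2, -0.1]
opening: 0.0131
grip_force: 39.1
t: 16.75
tool_pos: [0.5832, -0.2803, 0.0775]
tool_rot: [-2.024, -2.393, 0.002]
contact_force: [0.3, 0.2, -2.2]
opening: 0.0133
grip_force: 39.1
t: 17.17
tool_pos: [0.5872, -0.2821, 0.0854]
tool_rot: [2.026, 2.397, 0.001]
contact_force: [-0.2, 0.6, -0.1]
opening: 0.013
grip_force: 39.2
[ 0.58708743 -0.28205829  0.08531177] [2.02581409e+00 2.39708523e+00 7.14706851e-04] -0.7295487440789886
```

View pics/w9.png

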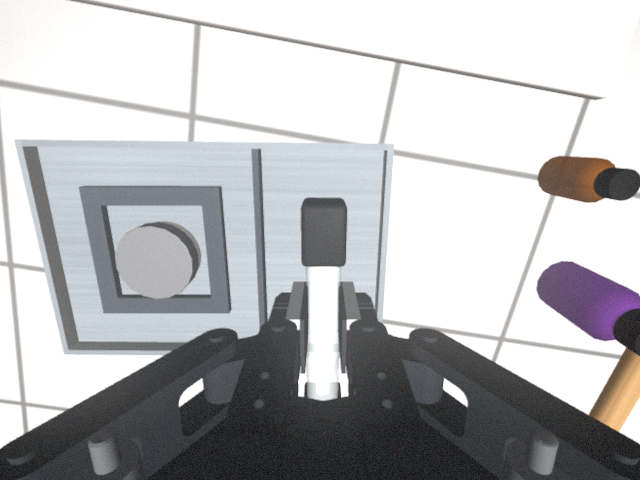

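The dish lies in the frame's window at (160,260), and the tube is in line over the narrow bay. The tray's +y corners are at (18,141) and (393,146), with its front left corner at (66,354). A quick check of the target:

Run:
```python
from h import *
c=ctrl.get_calibration("wrist"); P=onz(c,[[18,141],[393,146],[66,354]],.014)[:,:2]; x=P[1]-P[0]; L=np.linalg.norm(x); x/=L; y=np.array([-x[1],x[0]])
o=(P[0]+P[1])/2-.075*y; print("L",L,"W",np.linalg.norm(P[2]-P[0]),"yaw",np.degrees(np.arctan2(x[1],x[0])),"tray",o,"narrow",o+.0715*x)
t=ctrl.get_obs()["tool_pos"][:2]; print("tcp in tray",(t-o)@x,(t-o)@y)
F=onz(c,[[81,188],[220,186],[230,312],[104,312]],.009)[:,:2].mean(0); D=onz(c,[[156,262]],.023)[0,:2]
print("frame",(F-o)@x,(F-o)@y,"dish",(D-o)@x,(D-o)@y)
```

```text
L 0.2288832241543471 W 0.14966791783915695 yaw 8.888924492764819 tray [ 0.5151     -0.30014269] narrow [ 0.58574127 -0.28909456]
tcp in tray 0.07391724008866006 0.006743755318906979
frame -0.03967065569446764 0.0024951612976842046 dish -0.035474373240592626 0.0009495972272331844
```

```bash
python3 -m crank '-0.003 -0.004 0 0;0 0 -0.06 0;0 0 -0.06 0;0 0 -0.02 0;0 0 -0.01 0'
python3 -m crank '0 0 -0.005 0;0 0 0 0;0 0 0 0;0 0 0 0;0 0 0 0'
python3 -m crank '0 0 0 0;0 0 0 0;0 0 0 0;0 0 0 0;0 0 0 0' 40
```

```text
t: 17.63
tool_pos: [0.5824, -0.2823, 0.006]
tool_rot: [-2.024, -2.394, 0.001]
contact_force: [-11.2, 6.6, 19.0]
opening: 0.0134
grip_force: 41.2
t: 18.05
tool_pos: [0.5852, -0.284, 0.0068]
tool_rot: [2.027, 2.398, 0.0]
contact_force: [-0.2, -0.8, -0.3]
opening: 0.0131
grip_force: 39.2
t: 18.47
tool_pos: [0.5846, -0.2835, 0.0058]
tool_rot: [2.028, 2.399, 0.0]
contact_force: [-0.6, 0.1, 0.2]
opening: 0.0339
grip_force: 0.0
```

```bash
python3 -m crank '0 0 0.03 0;0 0 0.06 0;0 0 0.08 0;0 0 0.08 0;0 0 0.08 0' 80
python3 -m crank '0.02 0.08 0.08 0.07;0.02 0.08 0.04 0.07;0 0.08 0 0.07;0 0.08 0 0.07;0 0 0 0.07'
python3 -m crank '0 0 0 0.07;0 0 0 0.07;0 0 0 0.036;0 0 0 0;0 0 0 0'
python3 - <<'E'
from h import *
s=ctrl.get_calibration("scene"); e=ctrl.get_calibration("side")
print("bottle scene",onz(s,[[231.8,264.7]],.086)[0],"side",onz(e,[[287,206]],.086)[0])
c,g=shot("w10"); o=ctrl.get_obs(); print(o["tool_pos"],o["tool_rot"])
E
```

```text
t: 18.88
tool_pos: [0.5843, -0.2833, 0.1736]
tool_rot: [2.028, 2.399, 0.0]
contact_force: [1.3, -0.7, -0.1]
opening: 0.068
grip_force: 0.0
t: 19.3
tool_pos: [0.6013, -0.1321, 0.2204]
tool_rot: [1.284, 2.866, 0.005]
contact_force: [-0.2, -0.4, 0.0]
opening: 0.0683
grip_force: 0.0
t: 19.72
tool_pos: [0.601, -0.1381, 0.219]
tool_rot: [0.896, 3.01, -0.0]
contact_force: [0.3, 0.5, 0.4]
opening: 0.0679
grip_force: 0.0
bottle scene [ 0.68951137 -0.08539776  0.086     ] side [ 0.6856218  -0.07948905  0.086     ]
[ 0.60093455 -0.13819536  0.21877729] [ 8.96285050e-01  3.01017166e+00 -1.07870806e-04]
```

View pics/w10.png

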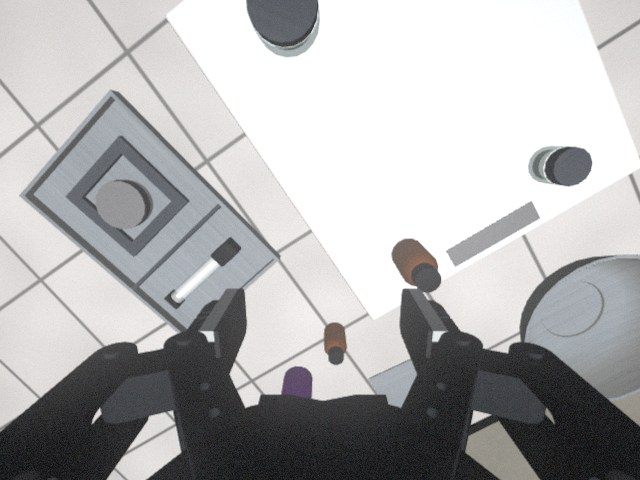

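The tray kit is in place: the dish is in the window, and the tube at (203,273) is central in the narrow bay. The bottle cap is at (426,277), with the small amber (335,340) and purple (297,385) bottles well away.

Run:
```python
from h import *
c=ctrl.get_calibration("wrist"); print(onz(c,[[427,277]],.086)[0], onz(c,[[408,253]],.014)[0],"jar",onz(c,[[283,14]],.058)[0])
```

```text
[ 0.68566911 -0.08568825  0.086     ] [ 0.68739354 -0.08581513  0.014     ] jar [ 0.44196269 -0.07340086  0.058     ]
```

```bash
python3 -m crank '0.06 0.04 0 0;0.06 0.04 0 0;0.052 0.027 0 0;0 0 -0.08 0;0 0 -0.08 0' 90
python3 -m crank '0 0 -0.06 0;0 0 0 0;0 0 0 0;0 0 0 0;0 0 0 0'
python3 - <<'E'
from h import *
c,g=shot("w11"); o=ctrl.get_obs(); print(o["tool_pos"],o["tool_rot"])
E
```

```text
t: 20.18
tool_pos: [0.691, -0.0843, 0.1418]
tool_rot: [0.891, 3.003, 0.001]
contact_force: [1.2, 0.3, -1.2]
opening: 0.0766
grip_force: 0.0
t: 20.6
tool_pos: [0.6891, -0.0853, 0.1122]
tool_rot: [0.893, 3.006, 0.001]
contact_force: [0.4, -0.2, 0.6]
opening: 0.0769
grip_force: 0.0
[ 0.68905735 -0.08529255  0.11216357] [8.93070420e-01 3.00553410e+00 6.15476752e-04]
```

View pics/w11.png

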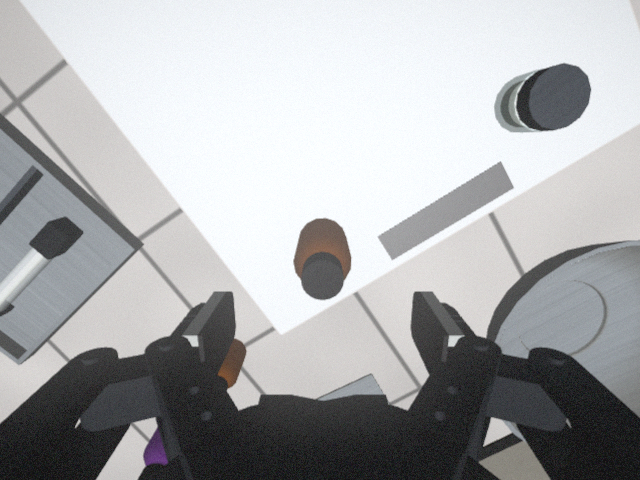

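The bottle (cap at (322,276)) is centred between the fingers. I'll descend and grip it.

```bash
python3 - <<'E'
from h import *
c=ctrl.get_calibration("wrist"); print(onz(c,[[322,276]],.086)[0], ctrl.get_obs()["tool_pos"])
E
python3 -m crank '0 0 -0.06 0;0 0 -0.06 0;0 0 -0.04 0;0 0 -0.015 0;0 0 0 0'
python3 -m crank '0 0 0 0;0 0 0 0;0 0 0 0;0 0 0 0;0 0 0 0' 0 40
python3 -m crank '0 0 0 0;0 0 0 0;0 0 0.02 0;0 0 0.04 0;0 0 0.06 0'
```

```text
[ 0.68655889 -0.08573929  0.086     ] [ 0.68905735 -0.08529255  0.11216357]
t: 21.07
tool_pos: [0.6862, -0.0846, 0.0196]
tool_rot: [-0.894, -3.01, 0.0]
contact_force: [-0.5, 0.3, -0.3]
opening: 0.0767
grip_force: 0.0
t: 21.48
tool_pos: [0.6887, -0.0851, 0.0233]
tool_rot: [0.893, 3.008, 0.0]
contact_force: [-0.1, -0.0, 5.9]
opening: 0.0346
grip_force: 40.5
t: 21.9
tool_pos: [0.684, -0.0839, 0.0775]
tool_rot: [-0.892, -3.004, 0.001]
contact_force: [0.5, -0.6, -1.5]
opening: 0.035
grip_force: 40.0
```

```bash
python3 -m crank '0 0 0.06 0;0 0 0.06 0;0 0.02 0.04 0;-0.01 0.04 0 0;-0.02 0.06 0 0'
python3 -m crank '-0.02 0.075 0 0;-0.02 0.075 0 0;-0.02 0.075 0 0;-0.02 0.075 0 0;-0.02 0.075 0 0'
python3 -m crank '-0.02 0.075 0 0;-0.02 0.075 0 0;-0.02 0.075 0 0;-0.02 0.07 0 0;-0.012 0.05 0 0'
python3 -m crank '0 0.03 0 0;0 0.006 0 0;0 0 0 0;0 0 0 0;0 0 0 0'
python3 - <<'E'
from h import *
c,g=shot("w12"); o=ctrl.get_obs(); print(o["tool_pos"],o["tool_rot"])
E
```

```text
t: 22.32
tool_pos: [0.6737, -0.0261, 0.1641]
tool_rot: [0.897, 3.005, 0.0]
contact_force: [-0.1, -0.0, -1.9]
opening: 0.0348
grip_force: 40.0
t: 22.73
tool_pos: [0.6208, 0.1645, 0.1608]
tool_rot: [-0.895, -3.011, -0.0]
contact_force: [0.3, 0.6, -0.2]
opening: 0.0352
grip_force: 40.0
t: 23.15
tool_pos: [0.5741, 0.3383, 0.1608]
tool_rot: [-0.891, -3.012, -0.001]
contact_force: [-0.2, 0.7, -0.8]
opening: 0.035
grip_force: 40.0
t: 23.57
tool_pos: [0.5766, 0.3517, 0.1604]
tool_rot: [0.897, 3.011, -0.001]
contact_force: [-0.0, 0.1, -1.7]
opening: 0.0351
grip_force: 40.1
[0.57655291 0.35172484 0.16044156] [ 8.97274901e-01  3.01071331e+00 -7.35199424e-04]
```

View pics/w12.png

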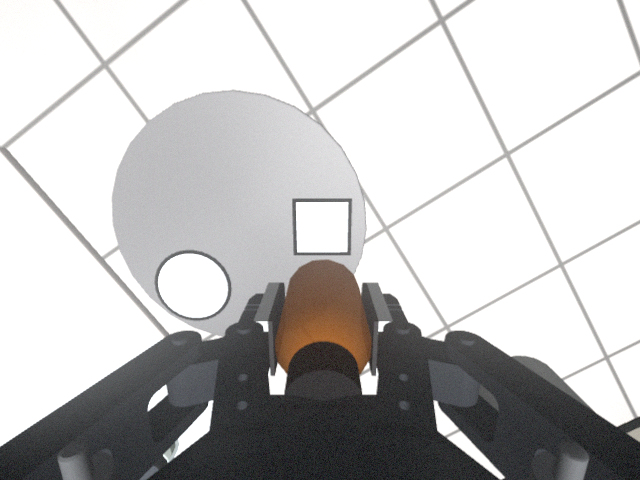

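The bottle is held above the square mark at (322,227), and the round mark is at (193,286). That is the last picture I may view, so from here I measure by numbers only.

Run:
```python
from h import *
c=ctrl.get_calibration("wrist"); P=onz(c,[[292,199],[352,199],[352,255],[294,255]],.032)[:,:2]; print(P.mean(0),np.linalg.norm(P-np.roll(P,1,0),axis=1),ctrl.get_obs()["tool_pos"])
g=cv2.GaussianBlur(cv2.cvtColor(cv2.imread("pics/w12.png"),cv2.COLOR_BGR2GRAY),(3,3),0); rep(c,"sq",g>225,(297,203,348,252),.032)
print("bottle base front edge px",onz(c,[[323,261]],.160-.0113)[0])
```

```text
[0.57263291 0.35229204] [0.04779257 0.04859618 0.0477988  0.04922983] [0.57655291 0.35172484 0.16044156]
sq 572.2 351.8 [41.6 41. ] 56.8 circ [572.3 352. ] (297, 203, 51, 49)
bottle base front edge px [0.5626974  0.35925648 0.1487    ]
```

```bash
python3 -m crank '-0.006 0.004 -0.04 0;0 0 -0.06 0;0 0 -0.06 0;0 0 -0.03 0;0 0 -0.02 0'
python3 -m crank '0 0 -0.013 0;0 0 -0.006 0;0 0 0 0;0 0 0 0;0 0 0 0'
python3 -m crank '0 0 -0.002 0;0 0 0 0;0 0 0 0;0 0 0 0;0 0 0 0'
```

```text
t: 24.03
tool_pos: [0.5716, 0.3535, 0.0523]
tool_rot: [-0.895, -3.008, 0.005]
contact_force: [-0.6, -0.9, -1.5]
opening: 0.0348
grip_force: 40.1
t: 24.45
tool_pos: [0.574, 0.3559, 0.0479]
tool_rot: [0.893, 3.01, 0.003]
contact_force: [-0.6, -0.6, -1.7]
opening: 0.0349
grip_force: 40.1
t: 24.87
tool_pos: [0.5729, 0.3554, 0.0451]
tool_rot: [0.894, 3.012, 0.0]
contact_force: [-0.1, -0.8, -0.9]
opening: 0.0349
grip_force: 40.1
```

```bash
python3 -m crank '0.002 -0.004 0 0;0 0 -0.002 0;0 0 -0.002 0;0 0 0 0;0 0 0 0'
python3 -m crank '0 0 0 0;0 0 0 0;0 0 0 0;0 0 0 0;0 0 0 0'
```

```text
t: 25.28
tool_pos: [0.5741, 0.3533, 0.0434]
tool_rot: [0.894, 3.011, -0.0]
contact_force: [-1.0, -1.5, 1.2]
opening: 0.035
grip_force: 40.3
t: 25.7
tool_pos: [0.5741, 0.3533, 0.0433]
tool_rot: [0.894, 3.011, -0.0]
contact_force: [-1.2, -2.0, 3.7]
opening: 0.0348
grip_force: 40.4
```

```bash
python3 -m crank '0 0 0 0;0 0 0 0;0 0 0 0;0 0 0 0;0 0 0 0' 75
python3 -m crank '0 0 0.02 0;0 0 0.04 0;0 0 0.06 0;0 0 0.08 0;0 0 0.08 0'
python3 -m crank '-0.02 -0.08 0.02 0.06;-0.02 -0.08 0 0.06;-0.02 -0.08 0 0.06;-0.02 -0.08 0 0.06;-0.02 -0.08 0 0.06'
python3 -m crank '-0.02 -0.08 0 0.06;-0.03 -0.08 0 0.06;-0.03 -0.08 0 0.06;-0.03 -0.08 0 0.06;-0.03 -0.03 0 0.016' 100
python3 -m crank '-0.02 0 0 0;0 0 0 0;0 0 0 0;0 0 0 0;0 0 0 0'
python3 - <<'E'
from h import *
c,g=shot("w13"); o=ctrl.get_obs(); print(o["tool_pos"],o["tool_rot"])
s=ctrl.get_calibration("scene"); im,_=ctrl.get_image("scene"); G=cv2.GaussianBlur(cv2.cvtColor(im,cv2.COLOR_RGB2GRAY),(3,3),0); cv2.imwrite("pics/scene1.png",im[:,:,::-1])
rep(s,"round",G>112,(415,238,458,275),.032)
p=proj(c,[[.433,-.071,.058]])[0]; print("jar px pred",p)
x,y=p.astype(int); print(g[y,x],g[y,max(x-60,0)],g[y,min(x+60,639)])
rep(c,"jar",g<140,(max(x-60,0),max(y-60,0),x+60,min(y+60,300)),.058)
E
```

```text
t: 26.12
tool_pos: [0.5737, 0.3534, 0.0427]
tool_rot: [-0.894, -3.011, 0.0]
contact_force: [0.7, -0.2, 0.1]
opening: 0.0642
grip_force: 0.0
t: 26.53
tool_pos: [0.5731, 0.353, 0.184]
tool_rot: [-0.894, -3.01, 0.002]
contact_force: [1.0, 0.7, 0.5]
opening: 0.064
grip_force: 0.0
t: 26.95
tool_pos: [0.5235, 0.1526, 0.1939]
tool_rot: [0.158, 3.136, 0.0]
contact_force: [0.7, -0.7, 0.1]
opening: 0.0639
grip_force: 0.0
t: 27.37
tool_pos: [0.4544, -0.0214, 0.1938]
tool_rot: [-0.464, 3.106, -0.003]
contact_force: [-0.6, 0.4, -0.8]
opening: 0.085
grip_force: 0.0
t: 27.78
tool_pos: [0.4458, -0.0174, 0.1931]
tool_rot: [-0.465, 3.106, -0.0]
contact_force: [0.8, -0.5, 0.1]
opening: 0.0855
grip_force: 0.0
[ 0.44572286 -0.01741398  0.19299114] [-4.65508933e-01  3.10670384e+00 -7.55246770e-05]
round 556.7 230.3 [55.9 57.4] 14.1 circ [556.8 230.3] (419, 243, 34, 28)
jar px pred [265.45414337 197.86174822]
105 234 234
jar 434.3 -69.4 [55.3 55. ] 16.0 circ [434.2 -69.4] (234, 166, 67, 67)
```

```bash
python3 -m crank '-0.012 -0.055 0 0;-0.01 -0.05 0 0;0 0 -0.08 0;0 0 -0.08 0;0 0 -0.02 0'
python3 -m crank '0 0 0 0;0 0 0 0;0 0 0 0;0 0 0 0;0 0 0 0'
python3 - <<'E'
from h import *
c,g=shot("w14"); o=ctrl.get_obs(); print(o["tool_pos"])
x,y=proj(c,[[.4345,-.070,.058]])[0].astype(int); print(x,y,g[y,x])
rep(c,"jar",g<140,(x-65,max(y-75,0),x+65,min(y+40,300)),.058)
# finger tip columns on a row near the tips
r=(g[300]<60).astype(int); print([int(i) for i in np.where(np.diff(r))[0]])
E
```

```text
t: 28.3
tool_pos: [0.4304, -0.0692, 0.0968]
tool_rot: [0.462, -3.098, -0.007]
contact_force: [-1.5, 1.6, -1.3]
opening: 0.0854
grip_force: 0.0
t: 28.72
tool_pos: [0.4358, -0.0708, 0.1051]
tool_rot: [-0.464, 3.104, -0.003]
contact_force: [1.0, 0.8, -0.7]
opening: 0.0852
grip_force: 0.0
[ 0.43544185 -0.07071198  0.10469973]
324 265 99
jar 431.0 -71.1 [51.8 54.8] 17.1 circ [433.4 -70.1] (279, 217, 92, 83)
[]
```

```bash
python3 -m crank '-0.002 0.001 -0.05 0;0 0 -0.05 0;0 0 -0.04 0;0 0 -0.025 0;0 0 0 0'
python3 -m crank '0 0 0 0;0 0 0 0;0 0 0 0;0 0 0 0;0 0 0 0' 0 50
python3 -m crank '0 0 0 0;0 0 0 0;0 0 0.02 0;0 0 0.04 0;0 0 0.06 0'
```

```text
t: 29.18
tool_pos: [0.4312, -0.0693, 0.018]
tool_rot: [0.463, -3.103, -0.004]
contact_force: [-0.6, -0.2, -0.9]
opening: 0.0851
grip_force: 0.0
t: 29.6
tool_pos: [0.4349, -0.0705, 0.0224]
tool_rot: [-0.463, 3.104, -0.003]
contact_force: [-1.2, -0.0, 6.5]
opening: 0.0563
grip_force: 53.8
t: 30.02
tool_pos: [0.4304, -0.0691, 0.0784]
tool_rot: [0.463, -3.101, -0.005]
contact_force: [0.5, 0.1, -2.4]
opening: 0.0561
grip_force: 53.6
```

```bash
python3 -m crank '0 0 0.06 0;0.01 0.02 0.06 0;0.02 0.05 0 0;0.03 0.07 0 0;0.03 0.075 0 0'
python3 -m crank '0.03 0.075 0 0;0.03 0.075 0 0;0.03 0.075 0 0;0.03 0.07 0 0;0.02 0.05 0 0'
python3 -m crank '0.01 0.03 0 0;0.003 0.012 0 0;0 0 0 0;0 0 0 0;0 0 0 0'
python3 - <<'E'
from h import *
o=ctrl.get_obs(); print(o["tool_pos"]); c,g=shot("w15")
x,y=proj(c,[[.556,.2305,.032]])[0].astype(int); print("mark px",x,y,"bottle px",proj(c,[[.573,.3525,.106]])[0])
rep(c,"mark",g>215,(x-50,y-50,x+50,y+50),.032)
b=cv2.imread("pics/w15.png"); hsv=cv2.cvtColor(b,cv2.COLOR_BGR2HSV); m=(hsv[:,:,0]<22)&(hsv[:,:,1]>110); k=comps(m,80); print([cv2.boundingRect(i) for i in k])
E
```

```text
t: 30.43
tool_pos: [0.4789, 0.0381, 0.142]
tool_rot: [-0.459, 3.105, -0.002]
contact_force: [1.0, 0.1, -2.5]
opening: 0.056
grip_force: 53.7
t: 30.85
tool_pos: [0.5485, 0.213, 0.1406]
tool_rot: [-0.466, 3.106, 0.001]
contact_force: [-1.0, 0.1, -2.5]
opening: 0.0561
grip_force: 53.7
t: 31.27
tool_pos: [0.5542, 0.2296, 0.1402]
tool_rot: [0.461, -3.107, 0.001]
contact_force: [-0.1, -0.3, -1.6]
opening: 0.0561
grip_force: 53.7
[0.55420805 0.22958413 0.14015452]
mark px 323 241 bottle px [506.93551922 357.53940451]
mark 545.2 227.6 [39.9 59.8] 16.1 circ [554.8 230.3] (285, 202, 78, 52)
[(447, 302, 65, 45)]
```

```bash
python3 -m crank '0.004 0.002 -0.04 0;0 0 -0.06 0;0 0 -0.05 0;0 0 -0.02 0;0 0 -0.01 0'
python3 -m crank '0 0 -0.006 0;0 0 0 0;0 0 0 0;0 0 0 0;0 0 0 0'
python3 -m crank '0 0 -0.002 0;0 0 -0.002 0;0 0 0 0;0 0 0 0;0 0 0 0'
```

```text
t: 31.73
tool_pos: [0.5548, 0.2306, 0.0478]
tool_rot: [0.461, -3.103, 0.001]
contact_force: [-0.0, -0.6, -2.6]
opening: 0.0562
grip_force: 53.7
t: 32.15
tool_pos: [0.5577, 0.2324, 0.0489]
tool_rot: [-0.463, 3.105, 0.0]
contact_force: [0.6, -0.6, -2.1]
opening: 0.0564
grip_force: 53.7
t: 32.57
tool_pos: [0.5566, 0.2321, 0.0452]
tool_rot: [0.464, -3.107, 0.0]
contact_force: [0.7, 0.5, -1.6]
opening: 0.056
grip_force: 53.7
```

```bash
python3 -m crank '0 -0.003 -0.002 0;0 0 -0.002 0;0 0 -0.001 0;0 0 0 0;0 0 0 0'
python3 -m crank '0 0 0 0;0 0 0 0;0 0 0 0;0 0 0 0;0 0 0 0'
```

```text
t: 32.98
tool_pos: [0.5567, 0.2305, 0.0427]
tool_rot: [0.463, -3.107, -0.0]
contact_force: [0.2, 0.6, -2.4]
opening: 0.0566
grip_force: 54.0
t: 33.4
tool_pos: [0.5567, 0.2305, 0.0428]
tool_rot: [0.463, -3.107, 0.0]
contact_force: [-0.5, -0.1, -2.4]
opening: 0.0562
grip_force: 54.0
```

Not touching yet: the force still shows the jar's weight. I'll lower it a little more.

```bash
python3 -m crank '0 0 -0.001 0;0 0 -0.001 0;0 0 0 0;0 0 0 0;0 0 0 0'
python3 -m crank '0 0 0 0;0 0 0 0;0 0 0 0;0 0 0 0;0 0 0 0'
```

```text
t: 33.82
tool_pos: [0.5573, 0.2308, 0.0425]
tool_rot: [-0.463, 3.106, 0.0]
contact_force: [-0.1, 1.0, 2.1]
opening: 0.0565
grip_force: 54.1
t: 34.23
tool_pos: [0.5573, 0.2307, 0.0425]
tool_rot: [-0.463, 3.106, 0.0]
contact_force: [0.0, -0.0, 5.8]
opening: 0.0564
grip_force: 54.4
```

```bash
python3 -m crank '0 0 0 0;0 0 0 0;0 0 0 0;0 0 0 0;0 0 0 0' 100
python3 -m crank '0 0 0.02 0;0 0 0.04 0;0 0 0.06 0;0 0 0.08 0;0 0 0.08 0'
python3 -m crank '-0.06 0 0.06 0;-0.06 0 0.04 0;-0.06 0 0.02 0;-0.04 0 0 0;0 0 0 0'
python3 -m crank '-0.0 0 0 0;0 0 0 0;0 0 0 0;0 0 0 0;0 0 0 0'
python3 - <<'E'
from h import *
o=ctrl.get_obs(); print(o["tool_pos"]); c,g=shot("w16")
s=ctrl.get_calibration("scene"); im,_=ctrl.get_image("scene"); cv2.imwrite("pics/scene2.png",im[:,:,::-1])
J=[.556,.2305,.078];B=[.573,.3525,.106]; T=[.556,.2305,.032]
for n,k in(("wrist",c),("scene",s)): print(n,"jar lid",proj(k,[J])[0],"cap",proj(k,[B])[0],"small jar",proj(k,[[.68,.07,.052]])[0])
x,y=proj(c,[J])[0].astype(int); print(g[y,x],g[y,max(x-80,0)]); rep(c,"jar lid",g<75,(x-70,y-70,x+70,y+70),.078)
x,y=proj(c,[B])[0].astype(int); print(g[y,x]); rep(c,"cap",g<75,(x-30,y-30,x+30,y+30),.106)
G=cv2.GaussianBlur(cv2.cvtColor(im,cv2.COLOR_RGB2GRAY),(3,3),0)
rep(s,"small jar",G<85,(315,280,350,312),.052)
rep(s,"tube cap",G<60,(100,138,215,250),.02)
rep(s,"square",G>112,(485,258,530,300),.032)
E
```

```text
t: 34.65
tool_pos: [0.5563, 0.2304, 0.0412]
tool_rot: [0.463, -3.106, 0.0]
contact_force: [-0.2, 0.6, 0.0]
opening: 0.0854
grip_force: 0.0
t: 35.07
tool_pos: [0.5558, 0.2303, 0.1829]
tool_rot: [0.463, -3.105, 0.0]
contact_force: [1.2, 0.1, 0.3]
opening: 0.0853
grip_force: 0.0
t: 35.48
tool_pos: [0.4451, 0.231, 0.2435]
tool_rot: [-0.466, 3.104, 0.001]
contact_force: [0.7, -0.5, 0.3]
opening: 0.0852
grip_force: 0.0
t: 35.9
tool_pos: [0.4477, 0.2304, 0.2408]
tool_rot: [0.463, -3.106, 0.0]
contact_force: [0.3, -0.1, 0.3]
opening: 0.0856
grip_force: 0.0
[0.44766293 0.23038668 0.24075151]
wrist jar lid [291.67100017 323.05807829] cap [404.86225502 385.21217465] small jar [129.81504605 367.44566987]
scene jar lid [440.91468217 240.40962483] cap [522.21867    254.08428579] small jar [328.71274045 291.25209976]
106 78
jar lid none
59
cap 569.3 349.3 [32.2 21.3] 33.9 circ [569.2 349.4] (391, 368, 25, 28)
small jar 687.8 77.2 [38.1 31.8] 13.6 circ [687.6  76.7] (322, 286, 21, 22)
tube cap 489.5 -294.9 [89.8 88.2] 9.4 circ [ 488.6 -294.1] (142, 160, 54, 37)
square 572.7 332.1 [ 9.2 24.9] 84.8 circ [573.1 336.6] (492, 271, 8, 13)
```

Run:
```python
from h import *
c=ctrl.get_calibration("wrist"); b=cv2.imread("pics/w16.png"); g=cv2.GaussianBlur(cv2.cvtColor(b,cv2.COLOR_BGR2GRAY),(3,3),0)
print("col profile",g[255:375:8,291].tolist(),"row",g[310,220:370:8].tolist())
s=ctrl.get_calibration("scene"); im=cv2.imread("pics/scene2.png"); G=cv2.GaussianBlur(cv2.cvtColor(im,cv2.COLOR_BGR2GRAY),(3,3),0)
for t in(50,58,66): rep(s,f"lid<{t}",G<t,(418,220,464,262),.078); rep(s,f"cap<{t}",G<t,(508,240,537,262),.106)
e=ctrl.get_calibration("side"); im,_=ctrl.get_image("side"); cv2.imwrite("pics/side2.png",im[:,:,::-1]); S=cv2.GaussianBlur(cv2.cvtColor(im,cv2.COLOR_RGB2GRAY),(3,3),0)
j=proj(e,[[.556,.2305,.078]])[0].astype(int);q=proj(e,[[.573,.3525,.106]])[0].astype(int); print(j,q)
for t in(50,58,66): rep(e,f"side lid<{t}",S<t,(j[0]-28,j[1]-22,j[0]+28,j[1]+24),.078); rep(e,f"cap<{t}",S<t,(q[0]-14,q[1]-12,q[0]+14,q[1]+9),.106)
for nm,k,I,bx in(("scene",s,G,(480,255,535,305)),("side",e,S,(240,385,305,440)),("scene r",s,G,(412,232,462,280))): rep(k,nm+" white",I>110,bx,.032)
```

```text
col profile [164, 162, 159, 216, 155, 160, 106, 104, 104, 105, 105, 103, 150, 218, 221] row [84, 253, 223, 222, 223, 222, 118, 107, 106, 106, 105, 104, 102, 144, 149, 150, 151, 149, 150]
lid<50 584.3 227.8 [50.2 22.7] 83.0 circ [574.  229.1] (424, 244, 31, 17)
cap<50 578.3 346.0 [18.6 34.6] 14.1 circ [581.1 346.3] (508, 251, 22, 11)
lid<58 565.8 230.8 [54.3 59.3] 71.0 circ [566.3 231.6] (423, 231, 35, 30)
cap<58 577.3 346.0 [20.5 35. ] 14.1 circ [581.6 347. ] (508, 250, 22, 12)
lid<66 565.4 228.0 [60.2 61.8] 86.8 circ [568.9 230.4] (419, 230, 39, 32)
cap<66 577.2 346.5 [20.5 36.1] 14.1 circ [580.9 347.1] (508, 250, 23, 12)
[308 330] [270 379]
side lid<50 553.3 258.2 [42.9 14. ] 9.9 circ [554.5 251.3] (291, 340, 30, 9)
cap<50 571.9 352.4 [25.5 22.4] 15.0 circ [571.1 355.4] (261, 373, 21, 15)
side lid<58 555.2 251.3 [50.7 31.7] 1.4 circ [555.8 243.2] (289, 331, 35, 19)
cap<58 572.5 352.6 [26.8 22.4] 15.0 circ [571.7 355.6] (260, 373, 22, 15)
side lid<66 556.8 237.6 [52.5 58.6] 15.2 circ [557.3 237.7] (289, 320, 36, 30)
cap<66 572.1 351.6 [30.7 24.1] 15.0 circ [571.1 355.4] (259, 372, 25, 16)
scene white 591.6 392.1 [42.2  6.4] 0.1 circ [591.6 392.1] (530, 283, 5, 22)
side white 562.6 358.3 [40.3 16.1] 57.9 circ [562.5 358.3] (264, 408, 30, 24)
scene r white 590.1 194.7 [46.9 13.2] 24.2 circ [588.5 198.4] (412, 256, 9, 24)
```

The jar lid and bottle cap agree with their marks to a few mm in both fixed views. The square mark's angle has stayed at 57.9° against 57.6°, so the turntable has not turned. Handing in.

```bash
python3 -c "
from station import ctrl
print(ctrl.finish_job())"
```

```text
the job is handed in; nothing more can be done
None
```

Both kits are made up and the job is handed in at about 36 s on the robot's clock; my last measurements put every item within tolerance, but the hand-in returned no verdict.

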